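# Push the boxed transmitter home against the hidden stop of the tag reader

### The arm

A 7-joint arm with a two-finger parallel gripper is mounted at the origin on a cart in front of the work surface, level with it; the furniture and walls round the work are solid. World frame = base frame: x ahead of the robot, y to its left, z up, the work surface at z = 0. Lengths are in m, angles in degrees, forces in N, time in s.
With the tool pointing down it reaches from about 0.425 to 0.95 m from the base axis. Payload 4.7 kg.
Tool frame: the origin (TCP) lies at the very end of the fingers, on their centre line; the grasp point (between the pads) lies 19 mm behind it; z points along the fingers, y is the line along which they close (so a half turn about z gives the same grasp; the last joint's range is limited). The gripper opens to 85 mm and grips with 20 to 120 N. Pads are 22 mm wide; open, the fingers measure 114 mm over their backs; the gripper's body (76 mm by 85 mm) begins 54 mm behind the grasp point. The pads swing forward as they close: fully open they stand 13 mm farther back than shut.
Start: joints at [71.855, 26.849, -2.785, 87.806, 1.381, 65.374, -4.715], TCP at [0.192, -0.647, 0.231] pointing down, gripper open.
Joint ranges: [-148.3, 148.3], [-19.14, 114.17], [-79.39, 73.82], [5.75, 140.21], [-59.74, 239.74], [12.07, 113.84], [-152.46, 152.46]. Speed limits (degrees/s): [147.25, 147.25, 180, 180, 180, 180, 180].

### API

Orientations are given as a 3x3 rotation matrix whose columns are the frame's x, y, z axes.
In Python, from bench import * gives the robot as it stands.
- The arm moves only by the tool servo_tool, never from a script. Its argument "steps" is a list of rows, each a list of 7 numbers: the shift along the world's x, y, z in cm, then the turn, a rotation vector about the world's x, y, z in degrees, then the opening, from 0 (shut) to 1 (fully open). In form: [[dx, dy, dz, wx, wy, wz, claw], ...]. A call has 1 to 20 rows; each row is the pose to reach, as a shift and turn from the pose commanded when the call began; what a row does not reach only later rows make up. A row lasts 1/10 s, in which the tool goes at most 50 mm and 8.59 degrees, less where a joint would pass 70% of its speed; a pose out of reach is approached as far as the arm can. A call with a gripper value outside its range is refused whole. The fingers move at their own pace and stop on an object; "force" is the grip in N (left out, the last holds). Time passes only in rows, so rows that repeat a pose let the fingers close. It gives the time, the measured TCP pose, the force, the opening and the grip force at its end, in the units of the state.
- get_state(): the state, without advancing time (a new reading comes with each control period).
- snapshot(name): name is "scene" or "top"; returns a dict with "frame" (384x512x3 uint8, red, green, blue), "camera_matrix" (3x3 intrinsics, pixels), "k1" (the pictures are not rectified: a ray, as slopes to the right and down, at radius r is drawn at 1 + k1 r^2 times it, then the intrinsics apply), "rvec" (rotation vector, rad) and "tvec" (3), from world to camera coordinates, as OpenCV has them. Camera axes: x right, y down, z forward; pixel columns grow to the right and rows downward; lengths in m; the calibration is good to about 2 mm. A picture is of the moment at which its call begins. There is no depth.
- close_job(): hands the job in; it is judged then, once.
The state is a dict: "t": time; "qpos": joint angles; "qvel": joint speeds; "joint_torque": joint torques, N m; "eef_pos": TCP position; "orientation": TCP orientation; "contact_force": force on the tool from outside, world axes, zero at the start; "torque": the same for the moment, N m; "gripper_width": opening from 0.0 (shut) to 1.0 (fully open); "grasp_force": force on a finger pad.
Only numpy, scipy, OpenCV 4.12 (cv2) and the standard library are available. Lean on these libraries where they do the work, as an engineer would, in place of code of your own. Each camera call takes 0.05 s, during which the arm holds its last target. There are 200 camera calls.

### The job

Push the cardboard box that stands in one lane of the tag reader along its lane, in under the hood, until you feel it come up firmly against the sprung stop hidden inside; push gently and leave the box seated there, pressing the stop in. Leave the dial gauge in the other lane where it is.

Things in the scene. Friction and masses are not known exactly. Their poses are not given: they have to be found in the camera images.
- carton: closed brown cardboard box, 121 x 71 x 52 mm high, 0.5 to 0.85 kg, loose, standing lengthwise in one of the two lanes. Origin: centre of its underside; its own y axis is its long axis (ends at y = +-60 mm), z up. Push the middle of its free end (away from the hood), low down, with closed fingers; more than 45 N is too hard
- gauge: dial gauge lying on its back in the other lane, 91 x 67 x 33 mm high, loose; not to be moved (20 mm at most). Origin: centre of its underside
- reader: fixed tag reader. Origin: on the bench, below the middle of the hood's mouth; x runs along the lanes into the hood (world x within 0.2 rad), z up. Lanes along y = +-43.5 mm, 79 mm wide, floor at z = 6 mm from x = -200 mm on; rails 8 mm thick, 18 mm high. Hood x = 0 to 150 mm, open in front, 58 mm clear over the floor, top at z = 68 mm. The box may be in either lane
- end_stop (a joint): travel of the hidden stop bar across both lanes in the hood: 0 free, 0.006 m fully in. Free, its face lies somewhere from x = 25 to 70 mm in the hood, differently each time. It yields 6 mm under at most 0.6 N, then stands firm. Sliding the box on the smooth lane takes more (about 1 to 5 N), so it stays where it is left; when home, 45 to 90 mm of it stands out of the hood
Mind the look-alikes: they are no part of the job. Leave any purple look-alike of the carton alone.

How it is judged:
By the outcome, as a careful person would: the job done as asked, in the order asked, and still so for the second after the job is handed in, with the robot touching nothing.
It also fails if it takes over 35 s, if anything falls off the work surface, if the arm or the gripper's body presses on something with over 40 N, if the wrist force passes 120 N, or if a joint passes its speed limit or range.

## Working session

There is one attempt and no reset: what is moved stays moved. The work goes in short steps, Python scripts to look and compute and a tool call to move; the robot and the scene stay as the last step left them, time stands still between calls to the robot, and variables do not carry over. Pictures are saved under pics/ and viewed, at most 10 in all, crops included, and the job is handed in when it is done.

Besides the shell and the picture viewer there is one more tool, called after "Emit:" as name([rows], argument=value, ...), one row to a line, values as JSON. servo_tool: Moves the arm, as the interface text tells. Its arguments: {"type":"object","properties":{"steps":{"type":"array","items":{"type":"array","items":{"type":"number"}}},"force":{"type":"number"}},"required":["steps"]}

```bash
mkdir -p pics; cat > h.py <<'E'
from bench import *
import numpy as np, cv2
def snap(n,f):
    s=snapshot(n); cv2.imwrite('pics/'+f+'.png',cv2.cvtColor(s['frame'],cv2.COLOR_RGB2BGR)); np.save('pics/'+f+'.npy',s,allow_pickle=True); return s
def load(f): return np.load('pics/'+f+'.npy',allow_pickle=True).item()
def onplane(s,uv,z):
    K=np.array(s['camera_matrix']);R=cv2.Rodrigues(np.array(s['rvec'],float))[0];t=np.array(s['tvec'],float).ravel()
    p=cv2.undistortPoints(np.array(uv,float).reshape(-1,1,2),K,np.array([s['k1'],0,0,0,0.]))[:,0]
    d=np.c_[p,np.ones(len(p))]@R; c=-R.T@t
    return c+d*((z-c[2])/d[:,2])[:,None]
E
python3 - <<'E'
from h import *
a=snap('scene','s1');b=snap('top','t1')
im=np.hstack([cv2.imread('pics/s1.png'),cv2.imread('pics/t1.png')])
st=get_state();print(st['t'],st['eef_pos'],st['orientation'],st['contact_force'])
E
```

```text
0.1 [ 0.19145838 -0.64674038  0.23037109] [[ 9.58863997e-01  2.83865348e-01 -5.47202274e-04]
 [ 2.83865871e-01 -9.58862555e-01  1.66371821e-03]
 [-5.24198227e-05 -1.75061154e-03 -9.99998466e-01]] [0.71295206 0.40361256 0.28644239]
```

View pics/t1.png

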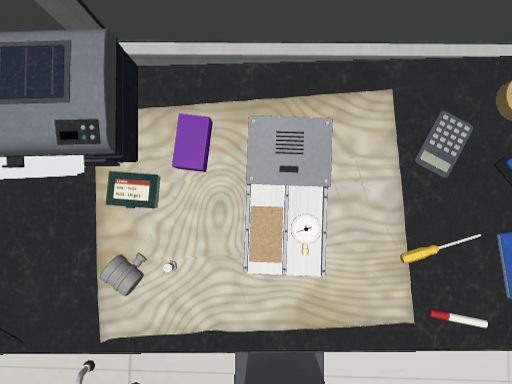

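View pics/s1.png

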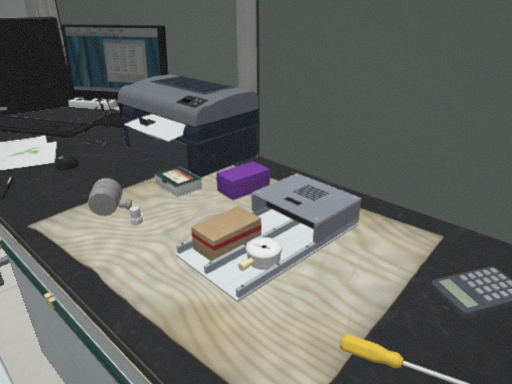

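Top view: brown carton in the left lane (cols 250–283, rows 206–262), gauge in the right lane at (306,230), hood mouth at row ~186, rails at cols 247/286/325. The purple look-alike at (192,142) stays alone.

```bash
python3 - <<'E'
from h import *
s=load('t1');f=s['frame'].astype(int)
hsv=cv2.cvtColor(s['frame'],cv2.COLOR_RGB2HSV)
r=np.zeros(f.shape[:2],np.uint8);r[195:275,246:288]=1
m=((hsv[...,1]>70)&(r>0)).astype(np.uint8)
m=cv2.morphologyEx(m,cv2.MORPH_OPEN,np.ones((3,3)))
c=max(cv2.findContours(m,0,2)[0],key=cv2.contourArea)
box=cv2.boxPoints(cv2.minAreaRect(c));print(box)
P=onplane(s,box,.058);print(P.round(4),P.mean(0),[np.linalg.norm(P[i]-P[i-1]) for i in range(4)])
# hood top corners, grey
m=((abs(f.max(2)-f.min(2))<22)&(f.mean(2)>90)&(f.mean(2)<185)).astype(np.uint8)
r[:]=0;r[108:192,240:340]=1;m=cv2.morphologyEx(m*r,cv2.MORPH_OPEN,np.ones((5,5)))
c=max(cv2.findContours(m,0,2)[0],key=cv2.contourArea)
hb=cv2.boxPoints(cv2.minAreaRect(c));print(hb);H=onplane(s,hb,.068);print(H.round(4),[np.linalg.norm(H[i]-H[i-1]) for i in range(4)])
print('rail ends z.024',onplane(s,[[247,273],[286,273],[325,275],[248,190],[287,190],[326,190]],.024).round(4))
R=cv2.Rodrigues(np.array(s['rvec'],float))[0];print('cam',-R.T@np.array(s['tvec']).ravel())
cv2.imwrite('pics/c.png',cv2.resize(cv2.imread('pics/t1.png')[100:285,230:345],None,fx=3.2,fy=3.2,interpolation=cv2.INTER_CUBIC))
E
```

```text
[[248.83253 260.8563 ]
 [250.7126  206.33488]
 [282.36462 207.42633]
 [280.48456 261.94775]]
[[0.4981 0.0989 0.058 ]
 [0.6156 0.0968 0.058 ]
 [0.6143 0.0281 0.058 ]
 [0.4972 0.0307 0.058 ]] [0.55630035 0.06363878 0.058     ] [np.float64(0.06813987681177713), np.float64(0.11745792110016566), np.float64(0.06876590578205438), np.float64(0.11717671009545225)]
[[245.48538  183.4102  ]
 [247.94907  114.426765]
 [335.37326  117.54906 ]
 [332.90958  186.5325  ]]
[[ 0.6646  0.1086  0.068 ]
 [ 0.8158  0.1059  0.068 ]
 [ 0.8107 -0.084   0.068 ]
 [ 0.6606 -0.0791  0.068 ]] [np.float64(0.18777344424837916), np.float64(0.15121532901898577), np.float64(0.19002893192174639), np.float64(0.15020608463505167)]
rail ends z.024 [[ 0.467   0.1039  0.024 ]
 [ 0.4688  0.0168  0.024 ]
 [ 0.4662 -0.0699  0.024 ]
 [ 0.6531  0.1049  0.024 ]
 [ 0.6544  0.0166  0.024 ]
 [ 0.6557 -0.0713  0.024 ]]
cam [0.60060895 0.06527309 0.89270637]
```

View pics/c.png

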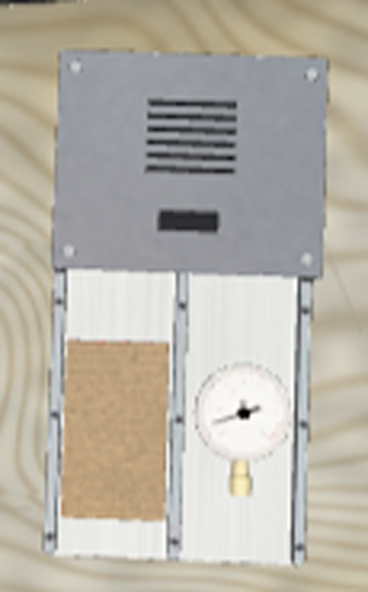

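Emit:
servo_tool([
  [1.5,2,0,0,0,-2,0],
  [4,5.5,0,0,0,-6,0],
  [7,9.5,0,0,0,-10,0],
  [10,13.5,0,0,0,-14,0],
  [13,17.5,0,0,0,-17.7,0],
  [16,21.5,0,0,0,-17.7,0],
  [19,25.5,0,0,0,-17.7,0],
  [22,29.5,0,0,0,-17.7,0],
  [24.5,33.5,0,0,0,-17.7,0],
  [25.8,38,0,0,0,-17.7,0],
  [25.8,42.5,0,0,0,-17.7,0],
  [25.8,47,0,0,0,-17.7,0],
  [25.8,51.5,0,0,0,-17.7,0],
  [25.8,56,0,0,0,-17.7,0],
  [25.8,60.5,0,0,0,-17.7,0],
  [25.8,65,0,0,0,-17.7,0],
  [25.8,69,0,0,0,-17.7,0],
  [25.8,71.2,0,0,0,-17.7,0],
  [25.8,71.2,0,0,0,-17.7,0],
  [25.8,71.2,0,0,0,-17.7,0],
])

```text
t: 2.1
eef_pos: [0.4494, 0.0645, 0.231]
orientation: [[1.0, -0.02, -0.001], [-0.02, -1.0, -0.001], [-0.001, 0.001, -1.0]]
contact_force: [0.0, -1.1, 0.9]
gripper_width: -0.001
grasp_force: 0.0
```

Emit:
servo_tool([
  [0,0,-2,0,0,0,0],
  [0,0.1,-5,0,0,0,0],
  [0,0.1,-8.5,0,0,0,0],
  [0,0.1,-12,0,0,0,0],
  [0,0.1,-15.5,0,0,0,0],
  [0,0.1,-18,0,0,0,0],
  [0,0.1,-19.7,0,0,0,0],
  [0,0.1,-20.6,0,0,0,0],
  [0,0.1,-20.6,0,0,0,0],
  [0,0.1,-20.6,0,0,0,0],
])

```text
t: 3.1
eef_pos: [0.4502, 0.0652, 0.0258]
orientation: [[1.0, -0.022, 0.001], [-0.022, -1.0, -0.0], [0.001, 0.0, -1.0]]
contact_force: [-0.2, 0.3, 0.6]
gripper_width: -0.003
grasp_force: 0.0
```

```bash
python3 - <<'E'
from h import *
snap('top','t2');st=get_state();print(st['eef_pos'],st['contact_force'])
cv2.imwrite('pics/c2.png',cv2.resize(cv2.imread('pics/t2.png')[170:330,220:345],None,fx=3.5,fy=3.5))
E
```

```text
[0.45043947 0.0654373  0.02611538] [ 0.49034248 -0.38365624  0.67652398]
```

View pics/c2.png

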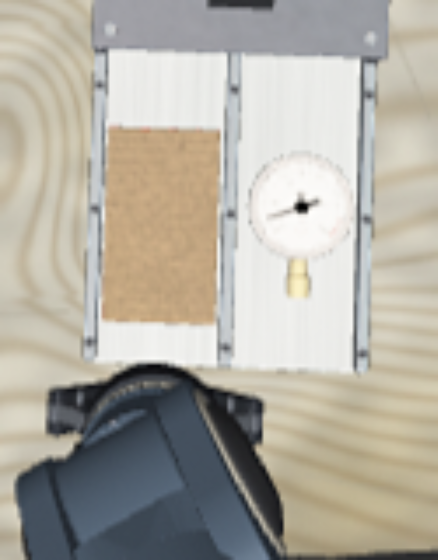

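The fingers are behind the carton in its lane, about 25 mm short of its free end. Advancing along the lane.

Emit:
servo_tool([
  [0.8,0,0,0,0,0,0],
  [1.6,-0.05,0,0,0,0,0],
  [2.2,-0.05,0,0,0,0,0],
  [2.6,-0.05,0,0,0,0,0],
  [3.0,-0.05,0,0,0,0,0],
  [3.4,-0.1,0,0,0,0,0],
  [3.8,-0.1,0,0,0,0,0],
  [4.2,-0.1,0,0,0,0,0],
  [4.6,-0.1,0,0,0,0,0],
  [5.0,-0.1,0,0,0,0,0],
  [5.4,-0.1,0,0,0,0,0],
  [5.8,-0.1,0,0,0,0,0],
  [6.2,-0.15,0,0,0,0,0],
  [6.6,-0.15,0,0,0,0,0],
  [7.0,-0.15,0,0,0,0,0],
  [7.4,-0.15,0,0,0,0,0],
  [7.8,-0.15,0,0,0,0,0],
  [8.2,-0.2,0,0,0,0,0],
  [8.6,-0.2,0,0,0,0,0],
  [9.0,-0.2,0,0,0,0,0],
])

```text
t: 5.15
eef_pos: [0.54, 0.0637, 0.0254]
orientation: [[1.0, -0.021, 0.0], [-0.021, -1.0, -0.0], [0.0, 0.0, -1.0]]
contact_force: [-1.7, 0.9, -0.9]
gripper_width: -0.001
grasp_force: 0.8
```

```bash
python3 - <<'E'
from h import *
snap('top','t3');st=get_state();print(st['eef_pos'],st['contact_force'])
cv2.imwrite('pics/c3.png',cv2.resize(cv2.imread('pics/t3.png')[150:310,220:345],None,fx=3.5,fy=3.5))
E
```

```text
[0.5409053  0.06375303 0.02545711] [ 0.21105011  0.74119742 -0.93015076]
```

View pics/c3.png

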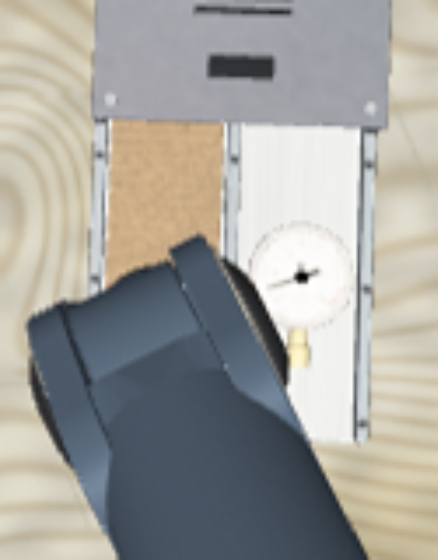

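Emit:
servo_tool([
  [0.2,0,0,0,0,0,0],
  [0.4,0,0,0,0,0,0],
  [0.6,0,0,0,0,0,0],
  [0.8,0,0,0,0,0,0],
  [1.0,0,0,0,0,0,0],
  [1.2,0,0,0,0,0,0],
  [1.4,-0.05,0,0,0,0,0],
])

```text
t: 5.9
eef_pos: [0.5538, 0.0634, 0.0254]
orientation: [[1.0, -0.021, 0.0], [-0.021, -1.0, 0.0], [0.0, -0.0, -1.0]]
contact_force: [-1.3, -0.2, 0.6]
gripper_width: -0.003
grasp_force: 1.1
```

Emit:
servo_tool([
  [0.15,0,0,0,0,0,0],
  [0.3,0,0,0,0,0,0],
  [0.45,0,0,0,0,0,0],
])

```text
t: 6.2
eef_pos: [0.5582, 0.0632, 0.0253]
orientation: [[1.0, -0.021, -0.0], [-0.021, -1.0, -0.0], [-0.0, 0.0, -1.0]]
contact_force: [-1.4, 0.9, 1.2]
gripper_width: -0.0
grasp_force: 1.2
```

Emit:
servo_tool([
  [0.15,0,0,0,0,0,0],
  [0.3,0,0,0,0,0,0],
])

```text
t: 6.4
eef_pos: [0.5612, 0.0632, 0.0253]
orientation: [[1.0, -0.021, -0.0], [-0.021, -1.0, -0.0], [-0.0, 0.0, -1.0]]
contact_force: [-1.8, -0.8, 2.1]
gripper_width: 0.003
grasp_force: 1.2
```

Emit:
servo_tool([
  [0.15,0,0,0,0,0,0],
  [0.3,0,0,0,0,0,0],
  [0.4,0,0,0,0,0,0],
])

```text
t: 6.7
eef_pos: [0.5652, 0.0632, 0.0253]
orientation: [[1.0, -0.021, -0.0], [-0.021, -1.0, -0.0], [-0.0, 0.0, -1.0]]
contact_force: [-2.5, -0.6, 2.3]
gripper_width: 0.002
grasp_force: 1.3
```

Emit:
servo_tool([
  [0.15,0,0,0,0,0,0],
  [0.3,0,0,0,0,0,0],
  [0.4,0,0,0,0,0,0],
])

```text
t: 7.0
eef_pos: [0.5691, 0.0632, 0.0253]
orientation: [[1.0, -0.021, -0.0], [-0.021, -1.0, -0.0], [-0.0, 0.0, -1.0]]
contact_force: [-3.8, 0.5, 1.8]
gripper_width: 0.002
grasp_force: 1.5
```

Emit:
servo_tool([
  [0.1,0,0,0,0,0,0],
  [0.2,0,0,0,0,0,0],
  [0.3,0,0,0,0,0,0],
])

```text
t: 7.3
eef_pos: [0.5702, 0.0632, 0.025]
orientation: [[1.0, -0.021, -0.004], [-0.021, -1.0, -0.001], [-0.004, 0.001, -1.0]]
contact_force: [-7.8, 0.6, 4.6]
gripper_width: -0.0
grasp_force: 4.2
```

Emit:
servo_tool([
  [0.1,0,0,0,0,0,0],
  [0.2,0,0,0,0,0,0],
  [0.2,0,0,0,0,0,0],
])

```text
t: 7.6
eef_pos: [0.5701, 0.0632, 0.0246]
orientation: [[1.0, -0.021, -0.008], [-0.021, -1.0, -0.002], [-0.008, 0.002, -1.0]]
contact_force: [-11.6, -0.4, 5.8]
gripper_width: 0.003
grasp_force: 5.4
```

Emit:
servo_tool([
  [0.15,0,0,0,0,0,0],
  [0.3,0,0,0,0,0,0],
  [0.3,0,0,0,0,0,0],
])

```text
t: 7.9
eef_pos: [0.5701, 0.0632, 0.024]
orientation: [[1.0, -0.02, -0.014], [-0.02, -1.0, -0.003], [-0.014, 0.003, -1.0]]
contact_force: [-16.2, -0.4, 10.0]
gripper_width: 0.0
grasp_force: 8.4
```

The box stays put at 16 N, so it is firmly seated. Backing off along the lane, then up.

Emit:
servo_tool([
  [-0.3,0,0,0,0,0,0],
  [-0.6,0,0,0,0,0,0],
  [-1.0,0,0,0,0,0,0],
  [-1.5,0,0,0,0,0,0],
  [-2.5,0.05,0,0,0,0,0],
  [-4,0.05,0,0,0,0,0],
  [-6,0.1,0,0,0,0,0],
  [-8,0.1,0,0,0,0,0],
  [-10,0.1,0,0,0,0,0],
  [-11,0.1,1,0,0,0,0],
  [-11,0.1,3.5,0,0,0,0],
  [-11,0.1,7,0,0,0,0],
  [-11,0.1,10,0,0,0,0],
  [-11,0.1,12,0,0,0,0],
  [-11,0.1,12,0,0,0,0],
])

```text
t: 9.4
eef_pos: [0.4697, 0.0649, 0.1491]
orientation: [[1.0, -0.021, 0.008], [-0.021, -1.0, 0.001], [0.008, -0.001, -1.0]]
contact_force: [0.9, 0.8, -1.0]
gripper_width: 0.002
grasp_force: 0.0
```

```bash
python3 - <<'E'
from h import *
s=snap('top','t4');st=get_state();print(st['t'],st['eef_pos'],st['contact_force'])
hsv=cv2.cvtColor(s['frame'],cv2.COLOR_RGB2HSV)
r=np.zeros(hsv.shape[:2],np.uint8);r[180:275,246:288]=1
m=cv2.morphologyEx(((hsv[...,1]>70)&(r>0)).astype(np.uint8),cv2.MORPH_OPEN,np.ones((3,3)))
c=max(cv2.findContours(m,0,2)[0],key=cv2.contourArea)
print(onplane(s,cv2.boxPoints(cv2.minAreaRect(c)),.058).round(4))
cv2.imwrite('pics/c4.png',cv2.resize(cv2.imread('pics/t4.png')[150:310,220:345],None,fx=3.5,fy=3.5))
E
```

```text
9.45 [0.46848908 0.06444338 0.14730991] [-0.36822663 -0.1053557   0.01810531]
[[0.5837 0.0969 0.058 ]
 [0.6639 0.0955 0.058 ]
 [0.6625 0.027  0.058 ]
 [0.5825 0.0288 0.058 ]]
```

View pics/c4.png

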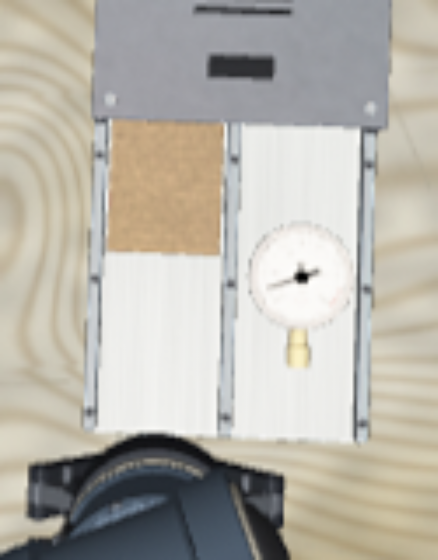

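The box is home with about 81 mm standing out, square in its lane. It hasn't sprung back, the gauge is unmoved and the arm is clear.

```bash
python3 -c "
from bench import *
print(close_job())"
```

```text
the job is handed in; nothing more can be done
None
```

I pushed the carton along its lane into the hood until it stood firm against the stop at about 16 N and left it seated there, about 81 mm still showing; the gauge did not move, and I handed the job in at about 9.5 s (no verdict was returned).

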